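Pack a chip up to hot-air nozzle height and check it with the flip gauge

TASK

Set up the chip for hot-air work: on the stage of the rework stand, stack whichever of the loose packing plates bring the top of the chip carrier nearest to the gauge height (the height of the gauge leaf's foot when the leaf is level), and lay the chip carrier on top, flat and square over the middle of the stage. Then flip the gauge leaf down and let go, so that its foot rests on the chip by its own weight and the leaf is seen to be level, and flip it back up to lean on its stop. Do not press hard on the chip, leave the carriage at its setting, and do not disturb the other things on the bench.

Things in the scene. Friction and masses are not known exactly. Their poses are not given: they have to be found in the camera images.
- stand: hot-air rework stand, fixed on a blue-green mat 6 mm thick (mat top z = 0.006). Grey base 120 x 12 mm, from 53 mm before to 197 mm behind the middle of the stage; dark stage 78 x 88 mm, its flat top 22 mm above the mat. Origin on the mat under the stage's middle; +x points to the column (20 mm thick, 150 mm high, 165 mm behind the stage's middle), y along the hinge, z up.
- carriage (a joint): height setting of the blue carriage, clamped on the column (it does not yield and must not be moved): 0 to 0.015 m. The lower end of the level leaf's foot is 38 mm above the stage (60 mm above the mat) at 0, and higher by the joint's value. The carriage also carries an empty ring behind the column.
- gauge_height (a point): the point over the middle of the stage at the height that the carrier's top should reach: where the lower end of the leaf's foot is when the leaf is level.
- leaf (a joint): angle of the gauge leaf: 0 is level with its foot over the middle of the stage, positive is raised, 1.57 upright, 1.95 leaning back on its stop (start: 1.85 to 1.95). It swings freely with light damping: let go below about 1.4 it comes down by itself at 1 to 2.5 rad/s, above about 1.75 it leans slowly back onto the stop, in between it may linger.
- leaf_grip (a point): middle of the knurled part of the leaf, 85 mm from the hinge axis. The leaf is a silver bar 16 mm wide (along the stand's y), 5 mm thick and 123 mm long; it can be pinched across its 16 mm here and swung on a circle about the hinge.
- leaf_foot (a point): rounded lower end of the brass pin (8 mm thick) that is the leaf's foot, 115 mm from the hinge axis and 30 mm below the leaf's middle plane.
- carrier: the chip in its flat black carrier frame with four brass dots, 66 (its x) x 56 (its y) x 8 mm, about 0.08 kg; origin at the centre of its underside. Lies flat on the mat to the left of the stand at the start.
- carrier_top (a point): middle of the carrier's top, 8 mm above its underside (level with the frame; this is where the gauge foot lands).
- plate_10: silver anodised aluminium packing plate, 64 (its x) x 54 (its y) x 10 mm, two small holes seen in its top; origin at the centre of its underside. Lies loose and flat on the mat, to the right of the stand, at the start; light (0.06 to 0.3 kg).
- plate_14: blue anodised aluminium packing plate, 64 (its x) x 54 (its y) x 14 mm, two small holes seen in its top; origin at the centre of its underside. Lies loose and flat on the mat, to the right of the stand, at the start; light (0.06 to 0.3 kg).
- plate_18: red anodised aluminium packing plate, 64 (its x) x 54 (its y) x 18 mm, two small holes seen in its top; origin at the centre of its underside. Lies loose and flat on the mat, to the right of the stand, at the start; light (0.06 to 0.3 kg).
- plate_26: gold anodised aluminium packing plate, 64 (its x) x 54 (its y) x 26 mm, two small holes seen in its top; origin at the centre of its underside. Lies loose and flat on the mat, to the right of the stand, at the start; light (0.06 to 0.3 kg).
- tweezers: steel tweezers lying in front of the stand, about 122 mm long: a bystander, leave it.
- paste_syringe: grey syringe with an orange plunger end, 110 mm long, lying on the left: a bystander, leave it.
- esd_brush: black brush, 155 mm long, lying to the right of the plates: a bystander, leave it.
- red_box: small red and white carton, 62 x 110 x 43 mm, lying behind the mat: a bystander, leave it.
- leaf_hinge (a point): middle of the leaf's hinge axis, which runs along the stand's y: 115 mm behind the stage's middle, 90 mm above the mat plus the carriage's joint value. The blue fork round it is 34 mm wide and reaches 7 mm towards the stage.
There are look-alikes about, which are no part of the job. Of the things shaped like the plate_14, the blue one is meant. Leave any purple look-alike of the carrier alone.

How it is judged (in metres and radians):
On the way, in this order (a step that is already met when the one before it is completed fails the run):
1. the chip carrier lies let go on the pack, at the gauge's height, with the leaf still up (z of carrier_top in the frame of gauge_height between -0.0035 and 0.0035 m and horizontal distance between carrier_top and gauge_height below 0.012 m and angle between carrier's own z axis and vertical below 0.04 rad and angle between the x axis of carrier and the x axis of stand, either way round below 0.15 rad and linear speed of carrier below 0.02 m/s and contact force between the fingers and anything else below 0.1 N and value of joint leaf above 1.3 rad), for 0.2 s.
2. the leaf lies let go on the chip, level (z of carrier_top in the frame of gauge_height between -0.0035 and 0.0035 m and horizontal distance between carrier_top and gauge_height below 0.012 m and angle between carrier's own z axis and vertical below 0.04 rad and angle between the x axis of carrier and the x axis of stand, either way round below 0.15 rad and linear speed of carrier below 0.02 m/s and contact force between the fingers and anything else below 0.1 N and value of joint leaf between -0.06 and 0.06 rad and contact force between leaf and carrier above 0.05 N), for 0.3 s.
At the end, for the whole second after the job is handed in: The carrier rests on the pack within 3.5 mm of the gauge's height, within 12 mm of the stage's middle and within 0.15 rad of square, flat and still; the leaf is back up on its stop (above 1.75 rad); the carriage is where it was; nothing is held (z of carrier_top in the frame of gauge_height between -0.0035 and 0.0035 m and horizontal distance between carrier_top and gauge_height below 0.012 m and angle between carrier's own z axis and vertical below 0.04 rad and angle between the x axis of carrier and the x axis of stand, either way round below 0.15 rad and linear speed of carrier below 0.02 m/s and value of joint leaf above 1.75 rad and distance of gauge_height from where it was at the start of the episode below 0.002 m); the robot touches nothing.
It fails at once if the leaf is pressed or dropped hard on the chip (over 20 N) (contact force between leaf and carrier above 20 N).
It fails at once if the carriage is shifted on its column (distance of gauge_height from where it was at the start of the episode above 0.003 m).
It fails at once if the tweezers, syringe, red carton or brush is shoved more than 30 mm (distance of any of tweezers, paste_syringe, red_box, esd_brush from where it was at the start of the episode above 0.03 m).
It also fails if it takes over 70 s, if anything falls off the work surface, if the arm or the gripper's body presses on something with over 40 N, if the wrist force passes 120 N, or if a joint passes its speed limit or range.

ROBOT

A 7-joint arm with a two-finger parallel gripper is mounted at the origin on a cart in front of the work surface, level with it; the furniture and walls round the work are solid. World frame = base frame: x ahead of the robot, y to its left, z up, the work surface at z = 0. Lengths are in m, angles in degrees, forces in N, time in s.
With the tool pointing down it reaches from about 0.425 to 0.875 m from the base axis. Payload 4.7 kg.
Tool frame: the origin (TCP) lies between the finger pads; the fingertips stand 11 mm ahead of it and the grasp point (between the pads) lies 8 mm behind it (env.tcp_to_tips is the distance from the TCP to the fingertips, in m); z points along the fingers, y is the line along which they close (so a half turn about z gives the same grasp; the last joint's range is limited). The gripper opens to 87 mm and grips with 3 to 60 N. Pads are 19 mm wide; open, the fingers measure 117 mm over their backs; the gripper's body (75 mm by 190 mm) begins 51 mm behind the grasp point.
Start: joints at [0.808, 18.392, -4.016, 83.108, 1.295, 78.541, -3.26], TCP at [0.65, -0, 0.234] pointing down, gripper open.
Joint ranges: [-163.93, 163.93], [-17.29, 119.83], [-79.2, 71.16], [3.27, 140.29], [-89.18, 269.18], [5.43, 117.66], [-154.24, 154.24]. Speed limits (degrees/s): [147.25, 147.25, 180, 180, 180, 180, 180].

INTERFACE

Orientations are given as [roll, pitch, yaw] about the fixed x, y, z axes, in that order (R = Rz(yaw) Ry(pitch) Rx(roll)).
In Python, from cell import env, viewer gives the robot as it stands.
- The arm moves only by the tool step_arm, never from a script. Its arguments are lists of equal length, an entry for each row: "delta_pos": the shift along the tool's x, y, z in units of 0.2 m (1.0 is 0.2 m), a list of three; "rot": the turn, a rotation vector about the tool's x, y, z in units of 1.5 rad (1.0 is 1.5 rad), a list of three; "gripper": the gripper command: -1 is shut, 1 is fully open, values between are in proportion. A call has 1 to 20 rows; each row is the pose to reach, as a shift and turn from the pose commanded when the call began, along the tool's axes at that moment; what a row does not reach only later rows make up. A row lasts 1/8 s, in which the tool goes at most 62.5 mm and 10.7 degrees, less where a joint would pass 70% of its speed; a pose out of reach is approached as far as the arm can. A call with a number of a shift or a turn outside -1 to 1 is refused whole. A call with a gripper value outside its range is refused whole. The fingers move at their own pace and stop on an object; "squeeze" is the grip in N (left out, the last holds). Time passes only in rows, so rows that repeat a pose let the fingers close. It gives the time, the measured TCP pose, the force, the opening and the grip force at its end, in the units of the state.
- env.get_obs(): the state, without advancing time (a new reading comes with each control period).
- viewer.read_camera(name): name is "scene" or "side" or "wrist"; returns a dict with "img" (384x512x3 uint8, red, green, blue), "fx", "fy", "cx", "cy" (pixels), "pose" (4x4, takes a point from camera to world coordinates). Camera axes: x right, y down, z forward; pixel columns grow to the right and rows downward; lengths in m; the calibration is good to about 2 mm. A picture is of the moment at which its call begins. There is no depth.
- env.sign_off(): hands the job in; it is judged then, once.
The state is a dict: "time_s": time; "qpos": joint angles; "joint_velocities": joint speeds; "effort": joint torques, N m; "tool_pos": TCP position; "tool_rot": TCP orientation; "force": force on the tool from outside, world axes, zero at the start; "wrist_torque": the same for the moment, N m; "grip_width": finger opening in m; "grasp_force": force on a finger pad.
Only numpy, scipy, OpenCV 4.12 (cv2) and the standard library are available. Lean on these libraries where they do the work, as an engineer would, in place of code of your own. Each camera call takes 0.05 s, during which the arm holds its last target. There are 200 camera calls.

## Working session

There is one attempt and no reset: what is moved stays moved. The work goes in short steps, Python scripts to look and compute and a tool call to move; the robot and the scene stay as the last step left them, time stands still between calls to the robot, and variables do not carry over. Pictures are saved under pics/ and viewed, at most 14 in all, crops included, and the job is handed in when it is done.

Besides the shell and the picture viewer there is one more tool, called after "Call:" as name(argument=value, ...) on one line, values as JSON. step_arm: Moves the arm, as the interface text tells. Shifts and turns lie within -1 to 1; 1 stands for 0.2 m of shift or 1.5 rad of turn. Its arguments: {"type":"object","properties":{"delta_pos":{"type":"array"},"rot":{"type":"array"},"gripper":{"type":"array"},"squeeze":{"type":"number"}},"required":["delta_pos","rot","gripper"]}

```bash
mkdir -p pics
cat > h.py <<'E'
import numpy as np, cv2
from scipy.spatial.transform import Rotation as R
from cell import env, viewer
def shot(n,f):
    c=viewer.read_camera(n); cv2.imwrite(f,cv2.cvtColor(c['img'],cv2.COLOR_RGB2BGR)); np.savez(f+'.npz',**c); return c
def load(f): return np.load(f+'.npz')
def ray(c,u,v,z):
    P=c['pose']; d=P[:3,:3]@np.array([(u-c['cx'])/c['fx'],(v-c['cy'])/c['fy'],1.]); o=P[:3,3]
    return (o+d*(z-o[2])/d[2])
def proj(c,p):
    P=c['pose']; q=P[:3,:3].T@(np.array(p)-P[:3,3]); return np.array([c['fx']*q[0]/q[2]+c['cx'],c['fy']*q[1]/q[2]+c['cy']])
E
python3 - <<'E'
from h import *
for n in ['scene','side']:
    c=shot(n,f'pics/{n}0.png'); print(n,c['fx'],c['pose'].round(3).tolist())
a=[cv2.imread(f'pics/{n}0.png') for n in ['scene','side']]
for n,i in zip(['scene','side'],a): cv2.imwrite(f'pics/{n}0b.png',cv2.resize(i,(800,600),interpolation=cv2.INTER_CUBIC))
print(env.get_obs())
E
```

```text
scene 362.057464692085 [[0.77, -0.481, 0.42, -0.043], [-0.638, -0.59, 0.495, -0.815], [0.01, -0.649, -0.761, 1.206], [0.0, 0.0, 0.0, 1.0]]
side 349.194110934133 [[-0.942, -0.172, 0.287, 0.115], [-0.335, 0.506, -0.795, 1.125], [-0.008, -0.845, -0.534, 0.915], [0.0, 0.0, 0.0, 1.0]]
{'time_s': 0.1, 'qpos': array([ 0.80757243, 18.43494066, -4.01607209, 83.16968795,  1.29379193,
       78.54093589, -3.25890292]), 'joint_velocities': array([ 0.00364392, -0.21646241, -0.03065112, -0.11158632,  0.04687595,
        0.06180206, -0.00648283]), 'effort': array([ 1.37795760e-04, -4.92569017e+01, -4.06077392e-01, -3.13399816e+01,
       -6.42974046e-02,  3.95253638e-02,  6.49213871e-05]), 'tool_pos': array([ 6.49508054e-01, -3.23127228e-05,  2.32553925e-01]), 'tool_rot': array([-1.79899605e+02,  4.20259505e-03,  9.00034342e+01]), 'force': array([-0.8694143 ,  0.44509492,  0.8794685 ]), 'wrist_torque': array([ 0.00417294,  0.05683653, -0.02509145]), 'grasp_force': 0.0, 'grip_width': 0.08672139185689608}
```

View pics/scene0b.png

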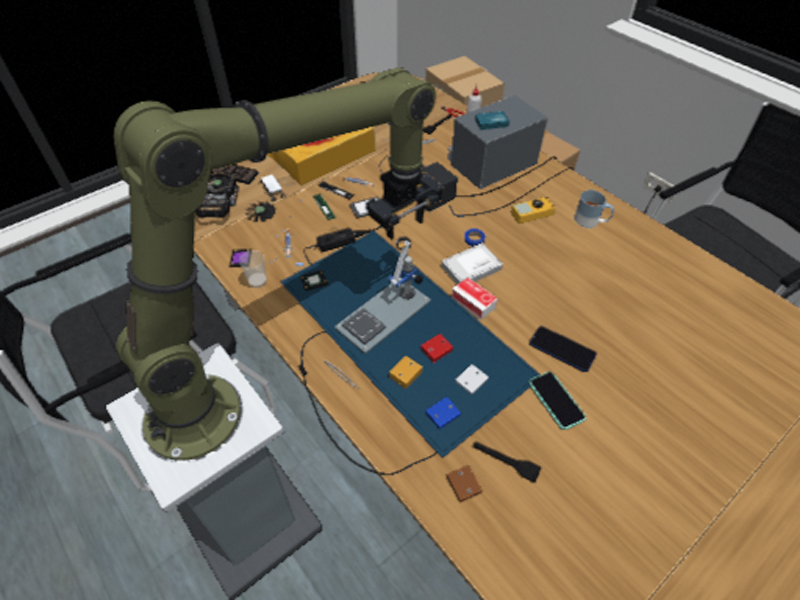

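View pics/side0b.png

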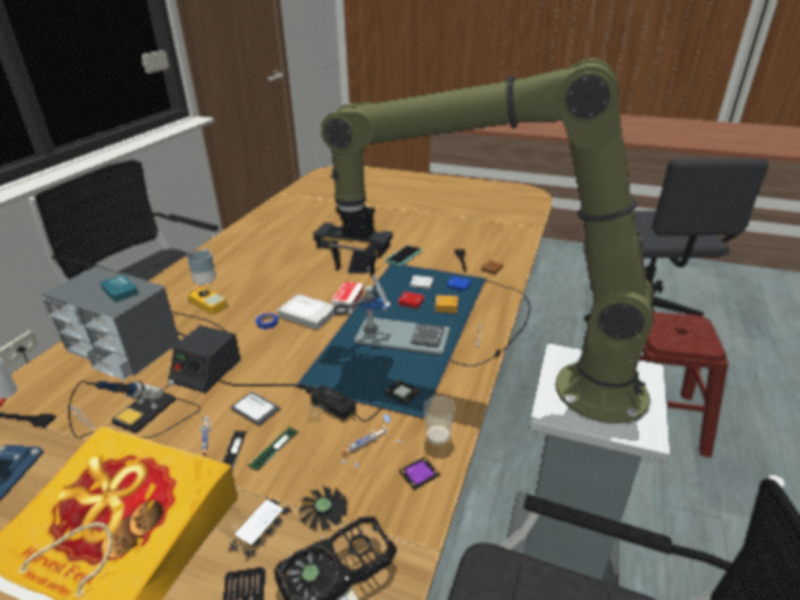

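Identified by colour: gold (406,372), red (437,347), silver (472,379), blue (444,412), black carrier (315,281). The look-alikes are a purple carrier (243,257) and a brown plate (464,483), and both stay put. Next I'll get coordinates and a wrist view.

Run:
```python
from h import *
c=load('pics/scene0.png')
for n,(u,v),z in [('gold',(406,370),.032),('red',(437,345),.024),('silver',(472,378),.016),('blue',(444,410),.02),('carrier',(314,281),.014),('stage',(362,324),.028),('colbase',(403,292),.03)]:
    print(n,ray(c,u*.64,v*.64,z).round(3))
w=shot('wrist','pics/w0.png'); print(w['fx'],w['pose'].round(3).tolist())
cv2.imwrite('pics/w0b.png',cv2.resize(cv2.imread('pics/w0.png'),(800,600),interpolation=cv2.INTER_CUBIC))
```

```text
gold [ 0.459 -0.239  0.032]
red [ 0.573 -0.228  0.024]
silver [ 0.577 -0.352  0.016]
blue [ 0.462 -0.376  0.02 ]
carrier [0.457 0.163 0.014]
stage [ 0.463 -0.054  0.028]
colbase [ 0.617 -0.038  0.03 ]
337.223032835885 [[1.0, 0.0, -0.003, 0.65], [-0.001, -0.965, -0.263, 0.071], [-0.003, 0.263, -0.965, 0.384], [0.0, 0.0, 0.0, 1.0]]
```

View pics/w0b.png

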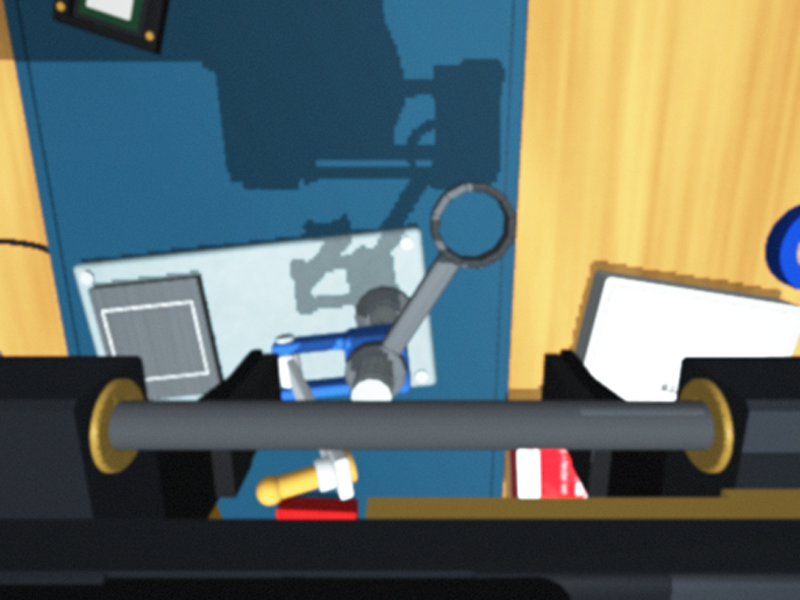

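The wrist view shows the stand turned about 6° from world x, with the stage top at (150,340), the leaf leaning back near (300,380), and the brass foot at (300,485). I'll look from further right.

Call:
step_arm(delta_pos=[[0,0,-0.25],[-0.2,-0.3,-0.48],[-0.5,-0.5,-0.48],[-0.75,-0.5,-0.48],[-0.75,-0.5,-0.48],[-0.75,-0.5,-0.48],[-0.75,-0.5,-0.48]], rot=[[0,0,0],[0,0,0],[0,0,0],[0,0,0],[0,0,0],[0,0,0],[0,0,0]], gripper=[1,1,1,1,1,1,1])

```text
time_s: 1.02
tool_pos: [0.5506, -0.1477, 0.3291]
tool_rot: [-180.0, -0.1, 90.2]
force: [0.0, 0.5, 0.5]
grip_width: 0.0872
grasp_force: 0.0
```

Run:
```python
from h import *
w=shot('wrist','pics/w1.png'); print(env.get_obs()['tool_pos'],env.get_obs()['tool_rot'],w['pose'].round(3).tolist())
```

```text
[ 0.55067891 -0.14758302  0.32907167] [-1.79968660e+02 -5.75184431e-02  9.02082842e+01] [[1.0, 0.003, -0.001, 0.551], [0.003, -0.965, -0.262, -0.077], [-0.001, 0.262, -0.965, 0.481], [0.0, 0.0, 0.0, 1.0]]
```

Call:
step_arm(delta_pos=[[-0.3,0,0],[-0.6,0,0],[-0.95,0,0],[-0.95,0,0],[-0.95,0,0],[-0.95,0,0]], rot=[[0,0,0],[0,0,0],[0,0,0],[0,0,0],[0,0,0],[0,0,0]], gripper=[1,1,1,1,1,1])

```text
time_s: 1.82
tool_pos: [0.5514, -0.3371, 0.3295]
tool_rot: [180.0, -0.1, 90.2]
force: [0.8, 0.0, 0.1]
grip_width: 0.0872
grasp_force: 0.0
```

Run:
```python
from h import *
w=shot('wrist','pics/w2.png'); print(env.get_obs()['tool_pos'],env.get_obs()['tool_rot'],w['pose'].round(3).tolist())
a=[cv2.resize(cv2.imread(f'pics/w{i}.png')[:250],(614,300),interpolation=cv2.INTER_CUBIC) for i in (1,2)]
cv2.imwrite('pics/w12.png',np.vstack(a))
```

```text
[ 0.55121992 -0.33728546  0.32977601] [ 1.79958598e+02 -5.72966576e-02  9.02329282e+01] [[1.0, 0.004, 0.001, 0.552], [0.004, -0.965, -0.261, -0.266], [-0.0, 0.261, -0.965, 0.481], [0.0, 0.0, 0.0, 1.0]]
```

View pics/w12.png

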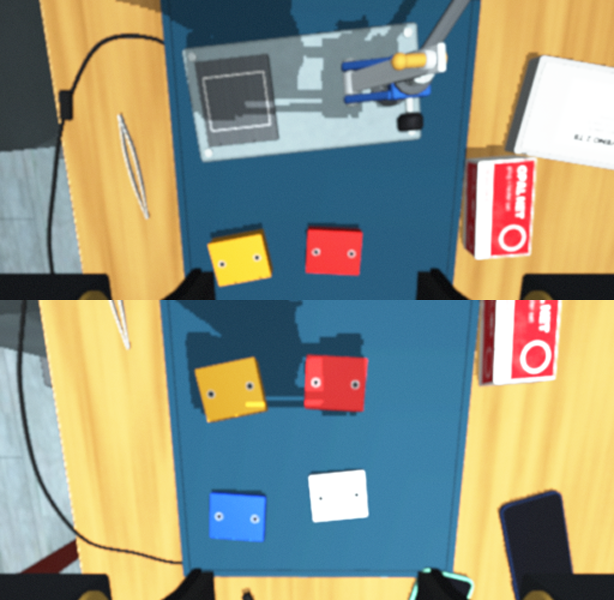

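Plate holes mark the centres: gold at (211,394)/(250,386), red at (316,382)/(355,384), silver at (320,498)/(357,495), blue at (219,517)/(254,519). The white frame printed on the stage has corners (204,79), (266,71), (272,123) and (211,131). Next is an oblique look at the hinge for the carriage height.

Call:
step_arm(delta_pos=[[0.3,0.1,0.0],[0.5,0.1,0.1],[0.83,0.1,0.3],[0.83,0.1,0.5],[0.83,0.1,0.8],[0.83,0.1,0.8],[0.83,0.1,0.8],[0.83,0.1,0.8],[0.83,0.1,0.8]], rot=[[0,0.12,0],[0,0.24,0],[0,0.36,0],[0,0.48,0],[0,0.58,0],[0,0.58,0],[0,0.58,0],[0,0.58,0],[0,0.58,0]], gripper=[1,1,1,1,1,1,1,1,1])

```text
time_s: 3.0
tool_pos: [0.5717, -0.1737, 0.175]
tool_rot: [179.3, -49.5, 90.7]
force: [-0.1, 1.0, 0.2]
grip_width: 0.087
grasp_force: 0.0
```

Run:
```python
from h import *
w=shot('wrist','pics/w3.png'); print(w['pose'].round(3).tolist())
cv2.imwrite('pics/w3b.png',cv2.resize(cv2.imread('pics/w3.png'),(800,600),interpolation=cv2.INTER_CUBIC))
c=load('pics/w2.png'); f=lambda u,v:(u/1.2,(v-300)/1.2)
def ctr(n,c,a,b,z):
    p,q=ray(c,*a,z),ray(c,*b,z); d=q-p; print(n,((p+q)/2).round(4),np.degrees(np.arctan2(d[1],d[0])).round(1))
ctr('gold',c,f(211,394),f(250,386),.032); ctr('red',c,f(316,382),f(355,384),.024)
ctr('silver',c,f(320,498),f(357,495),.016); ctr('blue',c,f(219,517),f(254,519),.020)
c=load('pics/w1.png')
P=[ray(c,u/1.2,v/1.2,.028) for u,v in [(204,79),(266,71),(272,123),(211,131)]]
print('stage',np.mean(P,0),[np.degrees(np.arctan2(*(b-a)[1::-1])).round(1) for a,b in [(P[0],P[1]),(P[3],P[2])]])
P=[ray(c,u/1.2,v/1.2,.018) for u,v in [(185,46),(415,24),(424,137),(205,161)]]
print('base',np.round(P,4),[np.degrees(np.arctan2(*(b-a)[1::-1])).round(1) for a,b in [(P[0],P[1]),(P[3],P[2])]])
c=load('pics/w0.png'); P=[ray(c,u*.64,v*.64,.018) for u,v in [(75,265),(420,228),(437,385)]];print(np.round(P,4))
c=load('pics/scene0.png');
```

```text
[[1.0, 0.005, 0.005, 0.571], [0.002, -0.826, 0.563, -0.243], [0.007, -0.563, -0.826, 0.328], [0.0, 0.0, 0.0, 1.0]]
gold [ 0.4619 -0.2354  0.032 ] 11.1
red [ 0.5726 -0.2274  0.024 ] -2.6
silver [ 0.5785 -0.3513  0.016 ] 4.9
blue [ 0.4593 -0.3765  0.02  ] -3.2
stage [ 0.46793512 -0.05721365  0.028     ] [np.float64(7.0), np.float64(7.3)]
base [[ 0.4126 -0.0011  0.018 ]
 [ 0.6537  0.0205  0.018 ]
 [ 0.6714 -0.0941  0.018 ]
 [ 0.4254 -0.1212  0.018 ]] [np.float64(5.1), np.float64(6.3)]
[[ 0.4114 -0.0031  0.018 ]
 [ 0.6558  0.023   0.018 ]
 [ 0.6691 -0.0952  0.018 ]]
```

View pics/w3b.png

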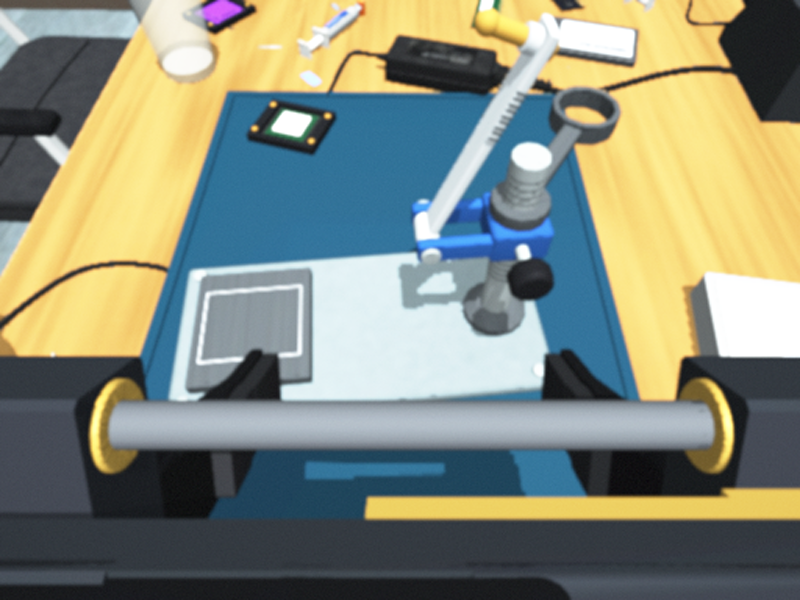

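This shows the stage frame with corners (209,291), (303,286), (301,357), (196,362), and the hinge pin ends at (430,255) near and (421,206) far. The carrier is at (292,126). I'll fit the carriage height.

Run:
```python
from h import *
c=load('pics/w3.png')
P=[ray(c,u*.64,v*.64,.028) for u,v in [(209,291),(303,286),(301,357),(196,362)]]
m=np.mean(P,0); print('stage',m.round(4))
P=[ray(c,u*.64,v*.64,.018) for u,v in [(190,271),(522,249)]];print(np.round(P,4)) 
P=[ray(c,u*.64,v*.64,.014) for u,v in [(272,103),(255,128),(311,141),(329,116)]];print('dots',np.round(P,4),np.mean(P,0))
y=np.radians(6.2);ex=np.array([np.cos(y),np.sin(y),0]);ey=np.array([-ex[1],ex[0],0])
for s in (m*[1,1,0],np.array([.469,-.057,0])):
  for h in (0,.004,.008,.012,.015):
    H=s+.115*ex+[0,0,.096+h]
    print(h,[(proj(c,H+ey*d)/.64).round(1).tolist() for d in (-.018,0,.018)])
i=cv2.imread('pics/w3.png')[110:250,220:400]
cv2.imwrite('pics/c3.png',cv2.resize(i,(771,600),interpolation=cv2.INTER_CUBIC))
```

```text
stage [ 0.4674 -0.0571  0.028 ]
[[ 0.4104 -0.0066  0.018 ]
 [ 0.658   0.0163  0.018 ]]
dots [[0.4389 0.2006 0.014 ]
 [0.4288 0.1629 0.014 ]
 [0.4824 0.1451 0.014 ]
 [0.4955 0.1813 0.014 ]] [0.46140945 0.1724575  0.014     ]
0 [[430.8, 267.3], [426.8, 242.7], [423.0, 219.7]]
0.004 [[431.0, 262.8], [427.0, 238.1], [423.2, 215.0]]
0.008 [[431.3, 258.3], [427.2, 233.4], [423.4, 210.2]]
0.012 [[431.6, 253.6], [427.5, 228.6], [423.6, 205.3]]
0.015 [[431.9, 250.0], [427.7, 225.0], [423.7, 201.6]]
0 [[433.6, 267.2], [429.5, 242.6], [425.7, 219.6]]
0.004 [[433.9, 262.7], [429.8, 238.0], [425.9, 214.9]]
0.008 [[434.2, 258.2], [430.0, 233.3], [426.1, 210.1]]
0.012 [[434.6, 253.5], [430.3, 228.5], [426.3, 205.2]]
0.015 [[434.8, 249.9], [430.5, 224.9], [426.5, 201.5]]
```

View pics/c3.png

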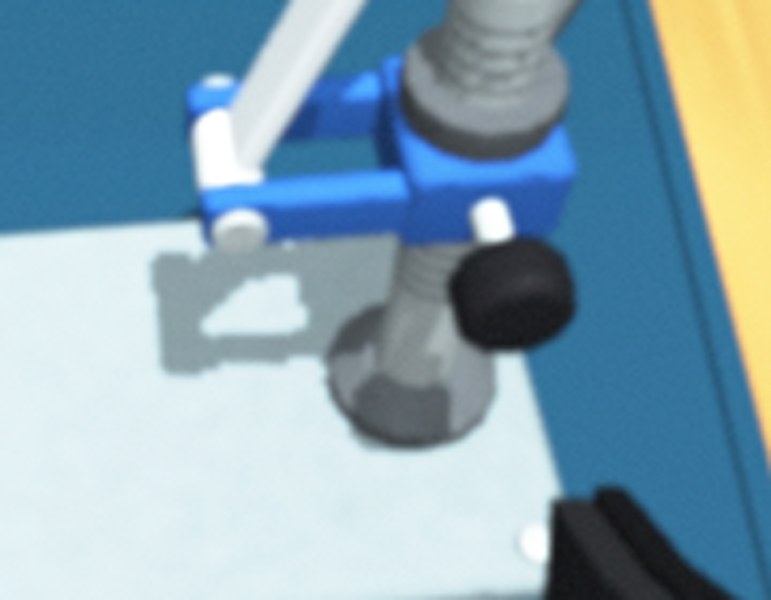

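Run:
```python
from h import *
from scipy.optimize import least_squares
y=np.radians(6.2);ex=np.array([np.cos(y),np.sin(y),0]);s=np.array([.4685,-.057,0]);z=np.array([0,0,1])
def foot(h,a): return s+.115*ex+z*(.096+h)+.115*(-np.cos(a)*ex+np.sin(a)*z)+.030*(-np.cos(a)*z-np.sin(a)*ex)
ob=[('w3',(477,22),.64),('w0',(257,493),.64),('w1',(393,61),1/1.2)]
for sub in (ob[:1],ob[:2],ob):
    f=lambda q:np.concatenate([(proj(load(f'pics/{n}.png'),foot(*q))-np.array(p)*k) for n,p,k in sub])
    r=least_squares(f,[.008,1.9]); print(r.x.round(4),r.fun.round(1))
```

```text
[0.0084 1.9438] [-0. -0.]
[0.0088 1.9385] [-0.9 -0.8  0.8 -0.7]
[0.0089 1.9397] [-0.7 -0.9  1.  -0.6 -0.5  0.7]
```

Carriage reads about 9–10 mm, so I need 39–40 mm of packing: gold 26 + blue 14 = 40 (the next options, 36 and 42, are further off). Next I'll untilt and go to the gold plate.

```bash
cat >> h.py <<'E'
def go(p,yaw,o=None):
    o=o or env.get_obs(); A=R.from_euler('xyz',o['tool_rot'],degrees=True); B=R.from_euler('xyz',[180,0,yaw],degrees=True)
    print('d',(A.inv().apply(np.array(p)-o['tool_pos'])/.2).round(3),'r',((A.inv()*B).as_rotvec()/1.5).round(3),'dist',np.linalg.norm(np.array(p)-o['tool_pos']).round(3))
E
python3 - <<'E'
from h import *
print(env.get_obs()['qpos'].round(0))
go([.50,-.235,.20],90)
E
```

```text
[ 34.  34.   3.  82. -40.  97.  44.]
d [-0.097 -0.356 -0.318] r [ 0.004 -0.577  0.003] dist 0.097
```

Call:
step_arm(delta_pos=[[-0.02,-0.08,-0.1],[-0.05,-0.15,-0.2],[-0.08,-0.25,-0.32],[-0.097,-0.356,-0.318],[-0.097,-0.356,-0.318],[-0.097,-0.356,-0.318]], rot=[[0,-0.12,0],[0,-0.24,0],[0,-0.36,0],[0,-0.48,0],[0,-0.577,0],[0,-0.577,0]], gripper=[1,1,1,1,1,1])

```text
time_s: 3.8
tool_pos: [0.5001, -0.2312, 0.1985]
tool_rot: [179.7, -0.3, 90.4]
force: [0.3, -0.1, -0.7]
grip_width: 0.0871
grasp_force: 0.0
```

Call:
step_arm(delta_pos=[[0,-0.05,0.1],[0,-0.1,0.2],[0,-0.19,0.3],[0,-0.19,0.4],[0,-0.19,0.5],[0,-0.19,0.5],[0,-0.19,0.5],[0,-0.19,0.5],[0,-0.19,0.5],[0,-0.19,0.5]], rot=[[0,0,0.12],[0,0,0.24],[0,0,0.36],[0,0,0.48],[0,0,0.6],[0,0,0.72],[0,0,0.84],[0,0,0.92],[0,0,0.92],[0,0,0.92]], gripper=[1,1,1,1,1,1,1,1,1,1])

```text
time_s: 5.05
tool_pos: [0.4607, -0.2355, 0.0959]
tool_rot: [-179.7, -0.1, 11.0]
force: [0.4, 0.5, -0.8]
grip_width: 0.0872
grasp_force: 0.0
```

Run:
```python
from h import *
o=env.get_obs();print(o['qpos'].round(0),o['tool_pos'],o['tool_rot'])
go([.462,-.2355,.0225],11.1)
```

```text
[ 13.   9.  13. 111.  -3.  60. -53.] [ 0.4607427  -0.23553019  0.09592306] [-1.79715977e+02 -6.54503311e-02  1.09602680e+01]
d [0.006 0.003 0.367] r [-0.003 -0.001 -0.002] dist 0.073
```

Call:
step_arm(delta_pos=[[0.006,0,0.2],[0.006,0,0.365],[0.006,0,0.365],[0.006,0,0.365],[0.006,0,0.365],[0.006,0,0.365],[0.006,0,0.365],[0.006,0,0.365],[0.006,0,0.365],[0.006,0,0.2],[0.006,0,0],[0.006,0,-0.05],[0.006,0,-0.05]], rot=[[0,0,0],[0,0,0],[0,0,0],[0,0,0],[0,0,0],[0,0,0],[0,0,0],[0,0,0],[0,0,0],[0,0,0],[0,0,0],[0,0,0],[0,0,0]], gripper=[1,1,1,1,-1,-1,-1,-1,-1,-1,-1,-1,-1], squeeze=20)

```text
time_s: 6.68
tool_pos: [0.4619, -0.2344, 0.1056]
tool_rot: [-179.8, -0.1, 10.9]
force: [0.3, 0.5, -2.4]
grip_width: 0.0538
grasp_force: 20.0
```

Run:
```python
from h import *
o=env.get_obs();print(o['qpos'].round(0),o['tool_pos'],o['tool_rot'],o['grip_width'])
go([.4685,-.057,.11],6.2)
```

```text
[ 12.   8.  13. 111.  -2.  61. -53.] [ 0.46194675 -0.23444774  0.10556465] [-1.79752188e+02 -6.74027000e-02  1.09373081e+01] 0.053774409141057966
d [ 0.201 -0.865 -0.018] r [-0.003 -0.001  0.055] dist 0.178
```

Call:
step_arm(delta_pos=[[0.05,-0.25,0],[0.12,-0.55,0],[0.2,-0.865,0],[0.2,-0.865,0],[0.2,-0.865,0],[0.2,-0.865,0.15],[0.2,-0.865,0.26],[0.2,-0.865,0.3],[0.2,-0.865,0.303],[0.2,-0.865,0.303]], rot=[[0,0,0.02],[0,0,0.055],[0,0,0.055],[0,0,0.055],[0,0,0.055],[0,0,0.055],[0,0,0.055],[0,0,0.055],[0,0,0.055],[0,0,0.055]], gripper=[-1,-1,-1,-1,-1,-1,-1,-1,-1,-1])

```text
time_s: 7.92
tool_pos: [0.4689, -0.0574, 0.0464]
tool_rot: [-179.8, -0.1, 6.1]
force: [1.0, 0.5, -2.0]
grip_width: 0.0543
grasp_force: 20.0
```

Call:
step_arm(delta_pos=[[0,0,0.007],[0,0,0.01],[0,0,0.01],[0,0,0.01],[0,0,0.01],[0,0,-0.2],[0,0,-0.5],[0,0,-0.5]], rot=[[0,0,0],[0,0,0],[0,0,0],[0,0,0],[0,0,0],[0,0,0],[0,0,0],[0,0,0]], gripper=[-1,-1,1,1,1,1,1,1])

```text
time_s: 8.93
tool_pos: [0.4722, -0.0575, 0.1509]
tool_rot: [-179.8, -0.6, 6.2]
force: [0.7, -0.2, -0.5]
grip_width: 0.0872
grasp_force: 0.0
```

Run:
```python
from h import *
o=env.get_obs();print(o['tool_pos'],o['tool_rot'],o['grip_width'])
shot('wrist','pics/w4.png')
go([.4593,-.3765,.10],-3.2)
```

```text
[ 0.47220549 -0.05750926  0.15092305] [-179.83302713   -0.61273301    6.20388944] 0.08720432716450172
d [-0.228  1.581  0.234] r [-0.003 -0.004  0.109] dist 0.323
```

Call:
step_arm(delta_pos=[[0,0.25,0],[-0.05,0.55,0],[-0.11,0.85,0.0],[-0.11,0.95,0.1],[-0.11,0.95,0.1]], rot=[[0,0,0.05],[0,0,0.109],[0,0,0.109],[0,0,0.109],[0,0,0.109]], gripper=[1,1,1,1,1])

```text
time_s: 9.6
tool_pos: [0.4646, -0.2493, 0.1222]
tool_rot: [-179.7, 0.3, -3.4]
force: [0.4, 1.3, 0.0]
grip_width: 0.0869
grasp_force: 0.0
```

Run:
```python
from h import *
go([.4593,-.3765,.10],-3.2)
```

```text
d [0.012 0.637 0.107] r [-0.004  0.004 -0.002] dist 0.129
```

Call:
step_arm(delta_pos=[[0.012,0.3,0.0],[0.012,0.637,0.1],[0.012,0.637,0.1],[0.012,0.637,0.1],[0.012,0.637,0.1]], rot=[[0,0,0],[0,0,0],[0,0,0],[0,0,0],[0,0,0]], gripper=[1,1,1,1,1])

```text
time_s: 10.22
tool_pos: [0.4638, -0.3729, 0.1047]
tool_rot: [-179.7, -0.0, -3.0]
force: [-0.9, -0.3, -0.1]
grip_width: 0.0873
grasp_force: 0.0
```

Run:
```python
from h import *
go([.4593,-.3765,.0195],-3.2)
```

```text
d [-0.022  0.022  0.426] r [-0.004 -0.     0.003] dist 0.085
```

Call:
step_arm(delta_pos=[[-0.022,0.012,0.2],[-0.022,0.012,0.38],[-0.022,0.012,0.42],[-0.022,0.012,0.422],[-0.022,0.012,0.422],[-0.022,0.012,0.422],[-0.022,0.012,0.422],[-0.022,0.012,0.422],[-0.022,0.012,0.422]], rot=[[0,0,0],[0,0,0],[0,0,0],[0,0,0],[0,0,0],[0,0,0],[0,0,0],[0,0,0],[0,0,0]], gripper=[1,1,1,1,1,-1,-1,-1,-1])

```text
time_s: 11.35
tool_pos: [0.458, -0.3773, 0.0202]
tool_rot: [-179.7, 0.0, -3.2]
force: [-0.0, 0.4, 0.6]
grip_width: 0.0549
grasp_force: 0.3
```

Call:
step_arm(delta_pos=[[0,0,0],[0,0,-0.2],[0,0,-0.5],[0,-0.25,-0.5],[0,-0.55,-0.5],[0,-0.8,-0.5],[0,-0.8,-0.5]], rot=[[0,0,0],[0,0,0],[0,0,0],[0,0,-0.05],[0,0,-0.109],[0,0,-0.109],[0,0,-0.109]], gripper=[-1,-1,-1,-1,-1,-1,-1])

```text
time_s: 12.22
tool_pos: [0.4674, -0.2132, 0.1206]
tool_rot: [-179.6, -0.0, 6.6]
force: [0.3, -0.2, -1.1]
grip_width: 0.0539
grasp_force: 20.0
```

Run:
```python
from h import *
go([.468,-.057,.12],6.2)
```

```text
d [ 0.093 -0.776  0.008] r [-0.004 -0.     0.005] dist 0.156
```

Call:
step_arm(delta_pos=[[0.04,-0.3,0],[0.093,-0.6,0],[0.093,-0.776,0],[0.093,-0.776,0],[0.093,-0.776,0],[0.093,-0.776,0.1],[0.093,-0.776,0.2],[0.093,-0.776,0.24],[0.093,-0.776,0.25],[0.093,-0.776,0.25]], rot=[[0,0,0.005],[0,0,0.005],[0,0,0.005],[0,0,0.005],[0,0,0.005],[0,0,0.005],[0,0,0.005],[0,0,0.005],[0,0,0.005],[0,0,0.005]], gripper=[-1,-1,-1,-1,-1,-1,-1,-1,-1,-1])

```text
time_s: 13.48
tool_pos: [0.469, -0.0621, 0.072]
tool_rot: [-179.8, -0.1, 5.7]
force: [1.5, 1.4, -1.5]
grip_width: 0.0538
grasp_force: 20.0
```

Call:
step_arm(delta_pos=[[0,-0.022,0],[0,-0.022,0.01],[0,-0.022,0.015],[0,-0.022,0.018],[0,-0.022,0.018]], rot=[[0,0,0],[0,0,-0.003],[0,0,-0.003],[0,0,-0.003],[0,0,-0.003]], gripper=[-1,-1,-1,-1,-1])

```text
time_s: 14.1
tool_pos: [0.4681, -0.0572, 0.0681]
tool_rot: [-179.7, -0.0, 6.0]
force: [-1.2, 0.8, 0.8]
grip_width: 0.0536
grasp_force: 20.0
```

Force in z has gone from -1.5 to +0.8, so it is seated. I'll release and head to the carrier.

Call:
step_arm(delta_pos=[[0,0,0],[0,0,0],[0,0,-0.02],[0,0,-0.2],[0,0,-0.4],[0,-0.3,-0.4],[0,-0.6,-0.4],[0,-0.85,-0.4],[0,-0.85,-0.4],[0,-0.85,-0.4]], rot=[[0,0,0],[0,0,0],[0,0,0],[0,0,0],[0,0,0],[0,0,0.1],[0,0,0.2],[0,0,0.288],[0,0,0.288],[0,0,0.288]], gripper=[1,1,1,1,1,1,1,1,1,1])

```text
time_s: 15.35
tool_pos: [0.4504, 0.1108, 0.1488]
tool_rot: [-179.8, 0.1, -18.7]
force: [1.4, -0.5, 0.2]
grip_width: 0.087
grasp_force: 0.0
```

Run:
```python
from h import *
o=env.get_obs();print(o['tool_pos'],o['tool_rot'],o['qpos'].round())
c=shot('wrist','pics/w5.png')
go([.4614,.1725,.10],-18.6)
cv2.imwrite('pics/w5b.png',cv2.resize(cv2.imread('pics/w5.png'),(800,600),interpolation=cv2.INTER_CUBIC))
```

```text
[0.45035952 0.11080492 0.14883114] [-1.79788202e+02  5.31365824e-02 -1.86711397e+01] [ -11.   -0.   -6.  115.   -0.   66. -125.]
d [-0.048 -0.312  0.245] r [-0.002  0.001 -0.002] dist 0.08
```

View pics/w5b.png

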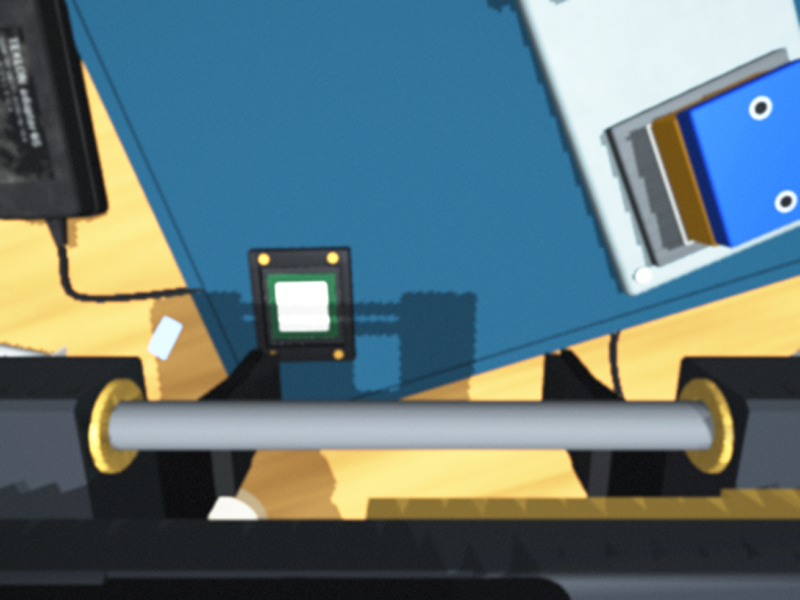

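The stack looks square, with blue over gold and dots of the black-and-green carrier at (264,259), (333,258), (338,354), (272,352). It is black, not the purple look-alike. A jar is nearby, so I'll check clearance.

Run:
```python
from h import *
c=load('pics/w5.png')
P=np.array([ray(c,u*.64,v*.64,.014) for u,v in [(264,259),(333,258),(338,354),(272,352)]]);m=P.mean(0)
print(P.round(4),m,[np.degrees(np.arctan2(*(a-b)[1::-1])) for a,b in [(P[0],P[3]),(P[1],P[2])]])
s=load('pics/scene0.png'); print('jar',[ray(s,u*.64,v*.64,z).round(3).tolist() for u,v,z in [(258,283,0),(258,254,.08)]])
Q=np.array([ray(c,u*.64,v*.64,.068) for u,v in [(760,108),(786,201)]]);print('blue holes',Q.mean(0).round(4),Q.round(3))
go([m[0],m[1],.10],-18.6)
```

```text
[[0.493  0.1817 0.014 ]
 [0.4813 0.1454 0.014 ]
 [0.4276 0.1629 0.014 ]
 [0.441  0.1987 0.014 ]] [0.46070055 0.17218193 0.014     ] [np.float64(-18.046695379809996), np.float64(-17.986783018340887)]
jar [[0.335, 0.269, 0.0], [0.365, 0.292, 0.08]]
blue holes [ 0.4697 -0.0586  0.068 ] [[ 0.491 -0.056  0.068]
 [ 0.449 -0.061  0.068]]
d [-0.051 -0.309  0.245] r [-0.002  0.001 -0.002] dist 0.08
```

Call:
step_arm(delta_pos=[[-0.02,-0.15,0.1],[-0.05,-0.309,0.25],[-0.05,-0.309,0.4],[-0.05,-0.309,0.45],[-0.05,-0.309,0.45],[-0.05,-0.309,0.45]], rot=[[0,0,-0.007],[0,0,-0.007],[0,0,-0.007],[0,0,-0.007],[0,0,-0.007],[0,0,-0.007]], gripper=[1,1,1,1,1,1])

```text
time_s: 16.15
tool_pos: [0.4617, 0.1731, 0.0602]
tool_rot: [-179.7, -0.0, -18.2]
force: [-0.2, -0.0, 0.6]
grip_width: 0.0868
grasp_force: 0.0
```

Run:
```python
from h import *
print(env.get_obs()['tool_pos']);go([.4607,.1722,.019],-18)
```

```text
[0.46172137 0.17314393 0.06022016]
d [-0.003  0.007  0.206] r [-0.004 -0.    -0.002] dist 0.041
```

Call:
step_arm(delta_pos=[[0,0.003,0.1],[0,0.003,0.18],[0,0.003,0.204],[0,0.003,0.206],[0,0.003,0.206],[0,0.003,0.206],[0,0.003,0.206],[0,0.003,0.206],[0,0.003,0.206],[0,0.003,0.206]], rot=[[0,0,0],[0,0,0],[0,0,0],[0,0,0],[0,0,0],[0,0,0],[0,0,0],[0,0,0],[0,0,0],[0,0,0]], gripper=[1,1,1,1,-1,-1,-1,-1,-1,-1], squeeze=15)

```text
time_s: 17.4
tool_pos: [0.4605, 0.1732, 0.0179]
tool_rot: [-179.8, 0.1, -18.1]
force: [-0.2, 0.1, 0.4]
grip_width: 0.056
grasp_force: 15.0
```

Call:
step_arm(delta_pos=[[0,0,-0.1],[0,0,-0.35],[0,0,-0.6],[0.09,0.25,-0.6],[0.2,0.55,-0.6],[0.33,0.9,-0.6],[0.33,0.9,-0.6],[0.33,0.9,-0.6]], rot=[[0,0,0],[0,0,0],[0,0,0],[0,0,-0.1],[0,0,-0.2],[0,0,-0.282],[0,0,-0.282],[0,0,-0.282]], gripper=[-1,-1,-1,-1,-1,-1,-1,-1])

```text
time_s: 18.4
tool_pos: [0.467, -0.0195, 0.1368]
tool_rot: [-179.7, -0.0, 5.9]
force: [0.6, 0.9, -0.6]
grip_width: 0.0557
grasp_force: 15.0
```

Run:
```python
from h import *
print(env.get_obs()['grip_width']);go([.4685,-.057,.083],6.2)
```

```text
0.055740099540961895
d [-0.012  0.189  0.268] r [-0.003 -0.    -0.003] dist 0.066
```

Call:
step_arm(delta_pos=[[-0.012,0.19,0],[-0.012,0.19,0.05],[-0.012,0.19,0.15],[-0.012,0.19,0.25],[-0.012,0.19,0.268],[-0.012,0.19,0.268],[-0.012,0.19,0.268]], rot=[[0,0,-0.003],[0,0,-0.003],[0,0,-0.003],[0,0,-0.003],[0,0,-0.003],[0,0,-0.003],[0,0,-0.003]], gripper=[-1,-1,-1,-1,-1,-1,-1])

```text
time_s: 19.27
tool_pos: [0.4695, -0.0561, 0.084]
tool_rot: [-179.7, -0.1, 6.4]
force: [0.2, 0.1, -1.7]
grip_width: 0.0554
grasp_force: 15.0
```

Run:
```python
from h import *
go([.4685,-.057,.080],6.2)
```

```text
d [-0.006  0.004  0.02 ] r [-0.003 -0.001  0.003] dist 0.004
```

Lower, release, rise.

Call:
step_arm(delta_pos=[[0,0,0.01],[0,0,0.017],[0,0,0.02],[0,0,0.02],[0,0,0.02],[0,0,0.02],[0,0,0.0],[0,0,-0.2],[0,0,-0.5],[0,0,-0.7],[0,0,-0.7],[0,0,-0.7]], rot=[[0,0,0],[0,0,0],[0,0,0],[0,0,0],[0,0,0],[0,0,0],[0,0,0],[0,0,0],[0,0,0],[0,0,0],[0,0,0],[0,0,0]], gripper=[-1,-1,-1,-1,1,1,1,1,1,1,1,1])

```text
time_s: 20.78
tool_pos: [0.4684, -0.0573, 0.2226]
tool_rot: [-179.7, 0.0, 6.4]
force: [0.5, -0.1, -1.1]
grip_width: 0.0872
grasp_force: 0.0
```

Run:
```python
from h import *
c=shot('wrist','pics/w6.png');o=env.get_obs();print(o['tool_pos'],o['tool_rot'])
cv2.imwrite('pics/w6b.png',cv2.resize(cv2.imread('pics/w6.png'),(800,600),interpolation=cv2.INTER_CUBIC))
```

```text
[ 0.46800167 -0.05726934  0.22196369] [-1.79726630e+02  8.50959849e-02  6.37856890e+00]
```

View pics/w6b.png

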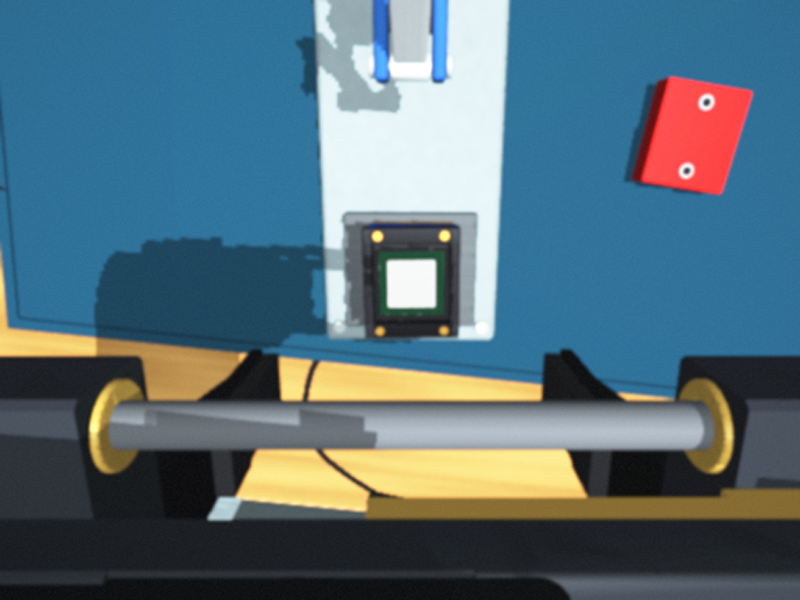

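The carrier sits centred on the stage with brass dots at (377,237), (445,237), (444,331), (380,331). The hinge pin ends are at (375,67) and (447,67). I'll check and work out the leaf swing.

Run:
```python
from h import *
c=load('pics/w6.png')
P=np.array([ray(c,u*.64,v*.64,.076) for u,v in [(377,237),(445,237),(444,331),(380,331)]]);print('carrier',P.mean(0).round(4),[np.degrees(np.arctan2(*(a-b)[1::-1])).round(1) for a,b in [(P[0],P[3]),(P[1],P[2])]])
print('hinge',np.mean([ray(c,u*.64,67*.64,.105) for u in (375,447)],0).round(4))
y=np.radians(6.2);ex=np.array([np.cos(y),np.sin(y),0]);z=np.array([0,0,1]);s=np.array([.4685,-.057,0])
o=env.get_obs();A=R.from_euler('xyz',o['tool_rot'],degrees=True)
g=lambda a:s+ex*(.115-.085*np.cos(a))+z*(.1055+.085*np.sin(a)+.002)
p0=g(1.94);print('p0',p0);go(p0+[0,0,.06],6.2);go(p0,6.2)
B=R.from_euler('xyz',[180,0,6.2],degrees=True)
for a in np.arange(1.94,.1,-.2): print(round(a,2),(B.inv().apply(g(a)-p0)/.2).round(3))
```

```text
carrier [ 0.4682 -0.0579  0.076 ] [np.float64(7.2), np.float64(6.7)]
hinge [ 0.5805 -0.0452  0.105 ]
p0 [ 0.61332214 -0.04126728  0.18677228]
d [ 0.731  0.001 -0.125] r [-0.003  0.001  0.002] dist 0.148
d [0.731 0.002 0.175] r [-0.003  0.001  0.002] dist 0.15
1.94 [0. 0. 0.]
1.74 [-0.082  0.    -0.023]
1.54 [-0.166  0.    -0.028]
1.34 [-0.251  0.    -0.017]
1.14 [-0.331  0.     0.01 ]
0.94 [-0.404  0.     0.053]
0.74 [-0.467 -0.     0.11 ]
0.54 [-0.518 -0.     0.178]
0.34 [-0.554  0.     0.255]
0.14 [-0.574 -0.     0.337]
```

Call:
step_arm(delta_pos=[[0,0,-0.14],[0.2,0,-0.14],[0.45,0,-0.14],[0.72,0,-0.14],[0.726,0.002,-0.14],[0.726,0.002,0.0],[0.726,0.002,0.1],[0.726,0.002,0.17],[0.726,0.002,0.17],[0.726,0.002,0.17]], rot=[[0,0,0],[0,0,0.002],[0,0,0.002],[0,0,0.002],[0,0,0.002],[0,0,0.002],[0,0,0.002],[0,0,0.002],[0,0,0.002],[0,0,0.002]], gripper=[1,1,1,1,1,1,1,1,1,1])

```text
time_s: 22.08
tool_pos: [0.6134, -0.0416, 0.1901]
tool_rot: [-179.8, -0.1, 6.2]
force: [-0.0, -0.2, 0.3]
grip_width: 0.0872
grasp_force: 0.0
```

Run:
```python
from h import *
c=shot('scene','pics/s7.png');d=shot('side','pics/d7.png');w=shot('wrist','pics/w7.png')
u,v=proj(c,[.613,-.041,.187]).astype(int);a=cv2.resize(c['img'][v-40:v+40,u-45:u+45],(400,356),interpolation=cv2.INTER_CUBIC)
u,v=proj(d,[.613,-.041,.187]).astype(int);b=cv2.resize(d['img'][v-40:v+40,u-45:u+45],(400,356),interpolation=cv2.INTER_CUBIC)
cv2.imwrite('pics/c7.png',np.hstack([a,b])[...,::-1])
```

```text
(no output)
```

View pics/c7.png

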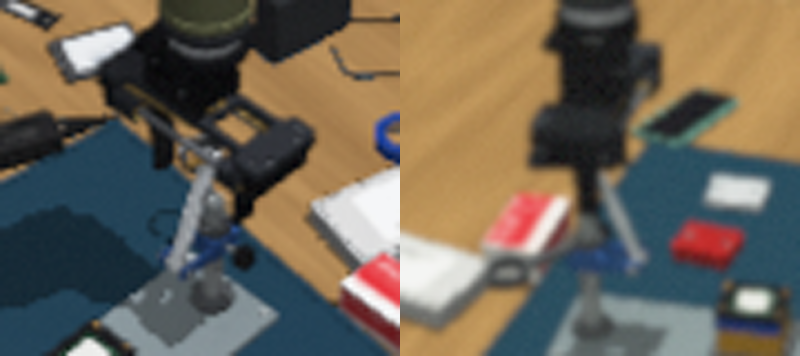

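The leaf stands between the open fingers in both views, at (200,190) left and (620,210) right. I'll close lightly.

Call:
step_arm(delta_pos=[[0,0,0],[0,0,0],[0,0,0],[0,0,0],[0,0,0],[0,0,0],[0,0,0],[0,0,0]], rot=[[0,0,0],[0,0,0],[0,0,0],[0,0,0],[0,0,0],[0,0,0],[0,0,0],[0,0,0]], gripper=[-1,-1,-1,-1,-1,-1,-1,-1], squeeze=5)

```text
time_s: 23.22
tool_pos: [0.613, -0.0403, 0.1892]
tool_rot: [-179.6, -0.0, 6.2]
force: [0.0, 1.9, 1.3]
grip_width: 0.0158
grasp_force: 5.0
```

Call:
step_arm(delta_pos=[[-0.042,0,-0.015],[-0.085,0,-0.024],[-0.125,0,-0.029],[-0.17,0,-0.03],[-0.215,0,-0.025],[-0.257,0,-0.017],[-0.297,0,-0.005],[-0.338,0,0.01],[-0.375,0,0.03],[-0.41,0,0.053],[-0.445,0,0.082],[-0.475,0,0.112],[-0.5,0,0.145],[-0.525,0,0.18]], rot=[[0,0,0],[0,0,0],[0,0,0],[0,0,0],[0,0,0],[0,0,0],[0,0,0],[0,0,0],[0,0,0],[0,0,0],[0,0,0],[0,0,0],[0,0,0],[0,0,0]], gripper=[-1,-1,-1,-1,-1,-1,-1,-1,-1,-1,-1,-1,-1,-1])

```text
time_s: 24.98
tool_pos: [0.5065, -0.052, 0.1528]
tool_rot: [-179.7, 0.2, 6.2]
force: [-4.0, 4.3, 2.1]
grip_width: 0.016
grasp_force: 5.0
```

Call:
step_arm(delta_pos=[[-0.018,0,0.037],[-0.035,0,0.077],[-0.048,0,0.117],[-0.055,0,0.155],[-0.057,0,0.165],[-0.057,0,0.165]], rot=[[0,0,0],[0,0,0],[0,0,0],[0,0,0],[0,0,0],[0,0,0]], gripper=[-1,-1,-1,-1,-1,-1])

```text
time_s: 25.72
tool_pos: [0.4944, -0.0533, 0.119]
tool_rot: [-179.7, 0.3, 6.2]
force: [-3.4, 4.2, -0.1]
grip_width: 0.0157
grasp_force: 5.0
```

Run:
```python
from h import *
w=shot('wrist','pics/w8.png');d=shot('side','pics/d8.png')
u,v=proj(d,[.52,-.05,.1]).astype(int);b=cv2.resize(d['img'][v-40:v+40,u-53:u+53],(795,600),interpolation=cv2.INTER_CUBIC)
cv2.imwrite('pics/c8.png',b[...,::-1])
```

```text
(no output)
```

View pics/c8.png

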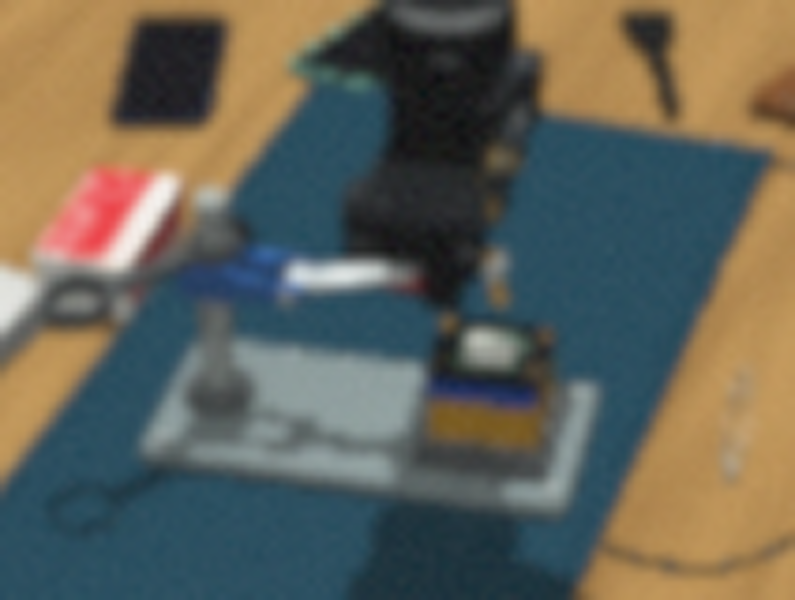

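The leaf is held about 0.13 rad above level, with its brass foot at (498,290) just over the chip. I'll release and wait.

Call:
step_arm(delta_pos=[[0,0,0],[0,0,0],[0,0,0],[0,0,0],[0,0,0],[0,0,0],[0,0,0],[0,0,0],[0,0,0],[0,0,0],[0,0,0],[0,0,0]], rot=[[0,0,0],[0,0,0],[0,0,0],[0,0,0],[0,0,0],[0,0,0],[0,0,0],[0,0,0],[0,0,0],[0,0,0],[0,0,0],[0,0,0]], gripper=[0,0,0,0,0,0,0,0,0,0,0,0])

```text
time_s: 27.32
tool_pos: [0.4975, -0.0537, 0.1202]
tool_rot: [-179.7, -0.0, 6.2]
force: [0.5, -0.4, -0.6]
grip_width: 0.0435
grasp_force: 0.0
```

Run:
```python
from h import *
w=shot('wrist','pics/w9.png');d=shot('side','pics/d9.png');s=shot('scene','pics/s9.png')
u,v=proj(d,[.52,-.05,.1]).astype(int);b=cv2.resize(d['img'][v-30:v+30,u-30:u+30],(400,400),interpolation=cv2.INTER_CUBIC)
u,v=proj(s,[.52,-.05,.1]).astype(int);a=cv2.resize(s['img'][v-30:v+30,u-30:u+30],(400,400),interpolation=cv2.INTER_CUBIC)
cv2.imwrite('pics/c9.png',np.hstack([b,a])[...,::-1])
```

```text
(no output)
```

View pics/c9.png

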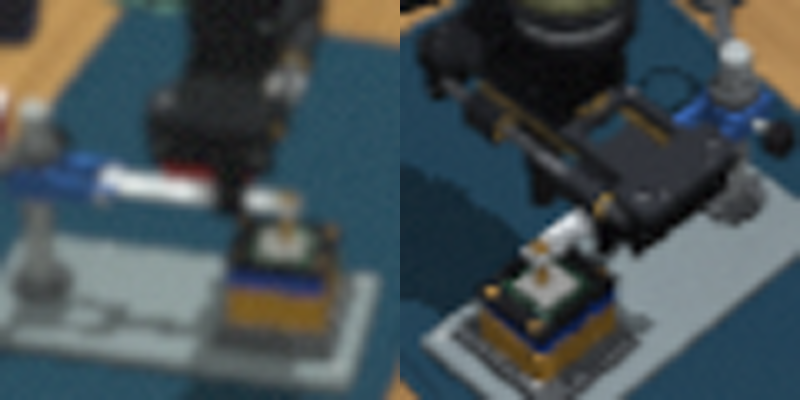

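The foot rests on the chip and the leaf is level in both views (left: bar from (100,180) to (290,200), foot at (290,230)). Now I'll re-grip and raise it.

Call:
step_arm(delta_pos=[[0,0,0.03],[0,0,0.058],[0,0,0.058],[0,0,0.058],[0,0,0.058],[0,0,0.058],[0,0,0.058],[0,0,0.058]], rot=[[0,0,0],[0,0,0],[0,0,0],[0,0,0],[0,0,0],[0,0,0],[0,0,0],[0,0,0]], gripper=[0,0,0,-1,-1,-1,-1,-1], squeeze=6)

```text
time_s: 28.48
tool_pos: [0.4975, -0.0529, 0.1087]
tool_rot: [-179.7, -0.0, 6.2]
force: [-1.4, 3.9, 1.9]
grip_width: 0.0161
grasp_force: 6.0
```

Call:
step_arm(delta_pos=[[0.005,0,-0.064],[0.019,0,-0.127],[0.043,0,-0.187],[0.075,0,-0.243],[0.115,0,-0.293],[0.163,0,-0.337],[0.216,0,-0.373],[0.274,0,-0.401],[0.336,0,-0.42],[0.4,0,-0.429],[0.464,0,-0.429],[0.528,0,-0.419],[0.55,0,-0.412],[0.55,0,-0.412],[0.55,0,-0.412]], rot=[[0,0,0],[0,0,0],[0,0,0],[0,0,0],[0,0,0],[0,0,0],[0,0,0],[0,0,0],[0,0,0],[0,0,0],[0,0,0],[0,0,0],[0,0,0],[0,0,0],[0,0,0]], gripper=[-1,-1,-1,-1,-1,-1,-1,-1,-1,-1,-1,-1,-1,-1,-1])

```text
time_s: 30.35
tool_pos: [0.608, -0.0411, 0.1922]
tool_rot: [-179.7, -0.2, 6.3]
force: [0.7, 5.3, 1.6]
grip_width: 0.0162
grasp_force: 6.0
```

Call:
step_arm(delta_pos=[[0,0,0],[0,0,0],[0,0,0],[0,0,0],[0,0,0],[0,0,0],[0,0,-0.1],[0,0,-0.3],[0,0,-0.6],[0,0,-0.7],[0,0,-0.7],[0,0,-0.7],[0,0,-0.7]], rot=[[0,0,0],[0,0,0],[0,0,0],[0,0,0],[0,0,0],[0,0,0],[0,0,0],[0,0,0],[0,0,0],[0,0,0],[0,0,0],[0,0,0],[0,0,0]], gripper=[1,1,1,1,1,1,1,1,1,1,1,1,1])

```text
time_s: 31.98
tool_pos: [0.6061, -0.0427, 0.329]
tool_rot: [-179.7, 0.2, 6.2]
force: [0.3, 0.1, 0.4]
grip_width: 0.087
grasp_force: 0.0
```

Run:
```python
from h import *
d=shot('side','pics/d10.png');s=shot('scene','pics/s10.png')
f=lambda c:cv2.resize(c['img'][(v:=int(proj(c,[.53,-.05,.13])[1]))-40:v+40,(u:=int(proj(c,[.53,-.05,.13])[0]))-40:u+40],(400,400),interpolation=cv2.INTER_CUBIC)
cv2.imwrite('pics/c10.png',np.hstack([f(d),f(s)])[...,::-1])
```

```text
(no output)
```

View pics/c10.png

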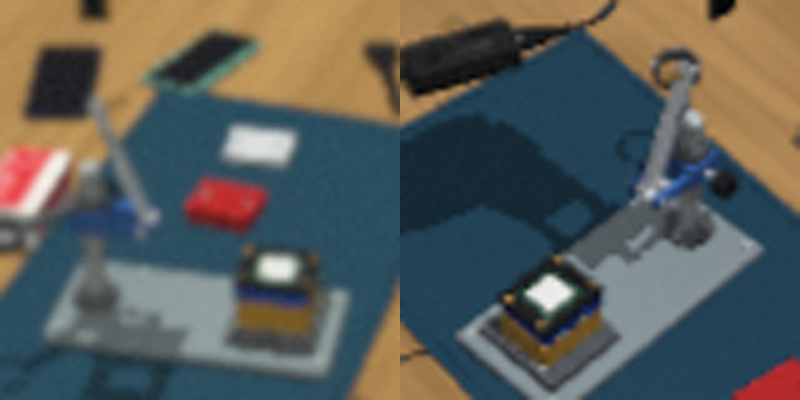

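The leaf leans back (left: from (150,215) up to (95,100)) and the carrier is still square on the pack. I'll let it settle and hand in.

Call:
step_arm(delta_pos=[[0,0,0],[0,0,0],[0,0,0],[0,0,0],[0,0,0],[0,0,0],[0,0,0],[0,0,0]], rot=[[0,0,0],[0,0,0],[0,0,0],[0,0,0],[0,0,0],[0,0,0],[0,0,0],[0,0,0]], gripper=[1,1,1,1,1,1,1,1])

```text
time_s: 33.08
tool_pos: [0.6068, -0.0427, 0.331]
tool_rot: [-179.7, -0.0, 6.2]
force: [1.1, 0.1, -0.1]
grip_width: 0.0869
grasp_force: 0.0
```

```bash
python3 -c "
from cell import env
print(env.sign_off())"
```

```text
the job is handed in; nothing more can be done
None
```

I handed the job in at about 33 s, with no verdict returned: the gold 26 mm and blue 14 mm plates and the carrier are stacked square on the stage, the released leaf looked level with its foot on the chip, and it is now back leaning on its stop.

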